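# Open the wide board test box

### The arm

A 6-joint arm with a two-finger parallel gripper is mounted at the origin on the work surface. World frame = base frame: x ahead of the robot, y to its left, z up, the work surface at z = 0. Lengths are in m, angles in rad, forces in N, time in s.
With the tool pointing down it reaches from about 0.35 to 0.775 m from the base axis. Payload 5.5 kg.
Tool frame: the origin (TCP) lies midway between the tips of the shut fingers; the grasp point (between the pads) lies grip_point_offset behind it (grip_point_offset is the distance from the TCP to the grasp point, in m); z points along the fingers, y is the direction in which the jaws open and shut (so a half turn about z gives the same grasp; the last joint's range is limited). The gripper opens to 85 mm and grips with 20 to 120 N. Pads are 22 mm wide; open, the fingers measure 114 mm over their backs; the gripper's body (76 mm by 85 mm) begins 54 mm behind the grasp point. The pads swing forward as they close: fully open they stand 13 mm farther back than shut.
Start: joints at [-1.27, 0.313, 0.046, 1.304, 0, 1.431], TCP at [0.245, -0.52, 0.231] pointing down, gripper open.
Joint ranges: [-2.76, 2.76], [-0.86, 1.69], [-1.03, 1.26], [-2.2, 2.34], [-1.47, 1.5], [-3.14, 3.14]. Speed limits (rad/s): [2.57, 2.57, 3.14, 3.14, 3.14, 3.14].

### API

Orientations are given as a unit quaternion [w, x, y, z].
In Python, from workcell import * gives the robot as it stands.
- The arm moves only by the tool send_rows, never from a script. Its argument "series" is one flat list of numbers, 7 for each row, row after row: the shift along the tool's x, y, z in cm, then the turn, a rotation vector about the tool's x, y, z in degrees, then the opening, from 0 (shut) to 1 (fully open). A call has 1 to 10 rows; each row is the pose to reach, as a shift and turn from the pose commanded when the call began, along the tool's axes at that moment; what a row does not reach only later rows make up. A row lasts 1/12 s, in which the tool goes at most 41.7 mm and 7.16 degrees, less where a joint would pass 70% of its speed; a pose out of reach is approached as far as the arm can. A call with a gripper value outside its range is refused whole. The fingers move at their own pace and stop on an object; "newtons" is the grip in N (left out, the last holds). Time passes only in rows, so rows that repeat a pose let the fingers close. It gives the time, the measured TCP pose, the force and the opening at its end, in the units of the state.
- get_state(): the state, without advancing time (a new reading comes with each control period).
- read_camera(name): name is "side" or "top" or "wrist"; returns the picture (384x512x3 uint8, blue, green, red); there is no depth.
- camera_info(name): a dict with "K" (3x3 intrinsics, pixels), "xyz" and "attitude" of the camera in the world. Camera axes: x right, y down, z forward; pixel columns grow to the right and rows downward; lengths in m; the calibration is good to about 2 mm. The wrist camera is an equidistant fisheye: a pixel r from the principal point sees the ray r / f radians off the axis. A picture is of the moment at which its call begins: read the wrist's pose just before it. camera_info takes no time and is no camera call; for the wrist camera it gives the pose at the moment of the call.
- hand_in(): hands the job in, once; it reports no verdict.
Trained networks look in the newest picture that a camera, given by its name, has taken for a name from the list of things; names that differ only in an ending like _2 or _b are one class to them, and where a whole thing is asked for, a point or a joint stands for the part that bears it (a point fixed in the world has none). Each returns a list of dicts, best first, with "p" (0 to 1); they miss things now and then, are a little off and sometimes report something else, mostly with a low value. They report only what shows in the picture. A call takes as long as a camera call. They do not tell look-alikes from the thing itself.
- silhouettes(camera, label): "pixels" (384x512 bool, what is visible of it) and "box" ([left, top, width, height] in pixels, round what is visible of it).
The state is a dict: "clock": time; "joint_pos": joint angles; "qvel": joint speeds; "tau": joint torques, N m; "tcp_pos": TCP position; "orientation": TCP orientation; "wrist_force": force on the tool from outside, world axes, zero at the start; "ft_torque": the same for the moment, N m; "finger_gap": finger opening in m.
Only numpy, scipy, OpenCV 4.12 (cv2) and the standard library are available. Lean on these libraries where they do the work, as an engineer would, in place of code of your own. Each camera call takes 0.05 s, during which the arm holds its last target. There are 200 camera calls.

### The job

Press down the release tab of the wider of the two board test boxes so that its sprung lid pops up, then push that lid right over backwards until it rests fully open. Leave the slimmer box shut, and do not lift, shift or knock the boxes or the loose parts around them.

Things in the scene. Friction and masses are not known exactly. Their poses are not given: they have to be found in the camera images.
- widebox: The box to open: dark grey housing with a flat aluminium lid, 110 mm wide (y), black latch in front. Loose on the bench, about 0.9 kg. Origin on the underside; front (tab side) towards its -x, z up. In mm: baseplate x=-80 to 75, 8 thick; housing x=-20 to 75, rim z=40; shut lid x=-20 to 70, z=42 to 48; latch upright and hook over the lid's edge 18 wide, x=-33 to -15, top z=54.5.
- wide_press (a point): Where to press the wide box's tab: on the upper face of its ribbed outer part; at rest x=-66, z=31 mm in the box frame; moves with the tab. The tab is a black plate 24 mm wide (y), x=-78 to -33 mm, sticking out in front of the latch's upright; its pivot lies 36 mm behind this point.
- widetab (a joint): Latch of the wide box, rad: 0 at rest, grows as the tab is pressed down, stop at 0.35 (press point 12 mm down). The hook lets go of the lid at about 0.2 (7 mm down). Springs back; 1 to 2 N at first, about 5 N fully down. While pressed, the upright tips about 9 mm forwards.
- widelid (a joint): Lid of the wide box, rad: 0 shut. Freed, it rises by itself within a second to about 0.85, where its spring ends. Pushed past upright (1.57) it falls on to its stop at 1.92 and stays; let go before upright it drops back to 0.85. Light push, under 3 N. Pressed down again it does not relatch.
- wide_hinge (a point): Middle of the wide lid's hinge axis, which runs along the box's y; x=+70, z=42 mm in the box frame.
- wide_edge (a point): Middle of the free front edge of the wide lid, on its underside, 90 mm from the hinge axis; moves with the lid. At joint angle a it is at x=70-90 cos(a), z=42+90 sin(a) mm in the box frame.
- slimbox: The other box, to be left shut: the same in build, heights and x lengths but only 66 mm wide (y); loose, about 0.7 kg. Frame as for the wide box.
- slimlid (a joint): Lid of the slim box, rad, 0 shut; must stay shut.
- capacitor: Bystander: loose round capacitor standing upright, 25 mm diameter, 40 mm high, origin at the centre of its underside; stands between the boxes.
- transformer: Bystander: small loose transformer, 40 x 34 x 34 mm, origin at the centre of its underside; stands beyond the boxes.
- heatsink: Bystander: loose finned aluminium heat sink, 80 x 30 x 28 mm, long along its x, origin at the centre of its underside; at the left.
- screwdriver: Bystander: loose screwdriver lying along its x, 170 mm long, 26 mm thick handle, origin at mid length, underside; at the right.
Things that resemble listed ones, but are neither listed nor needed, are in the scene too. Leave any purple look-alike of the slimbox alone.

How it is judged:
On the way, in this order (a step that is already met when the one before it is completed fails the run):
1. the wide box's tab is pressed down far enough to let go of the lid (value of joint widetab above 0.2 rad).
2. the wide box's lid springs up on its spring (0.7 rad) (value of joint widelid above 0.7 rad), for 0.1 s.
3. the wide box's lid is pushed over fully open (value of joint widelid above 1.8 rad), for 0.2 s.
At the end, for the whole second after the job is handed in: The wide box's lid rests fully open (over 1.8 of 1.92 rad), its tab has sprung back, the slim box is shut, both boxes stand flat within 25 mm of where they were, and the bystanders are within 30 mm of where they were, the capacitor upright (value of joint widelid above 1.8 rad and velocity of joint widelid between -0.1 and 0.1 rad/s and value of joint each of widetab, slimlid below 0.1 rad and distance of each of widebox, slimbox from where it was at the start of the episode below 0.025 m and angle between each of widebox, slimbox's own z axis and vertical below 0.05 rad and distance of each of capacitor, transformer, heatsink, screwdriver from where it was at the start of the episode below 0.03 m and angle between capacitor's own z axis and vertical below 0.2 rad); the robot touches nothing.
It fails at once if the slim box's lid comes open (value of joint slimlid above 0.15 rad).
It fails at once if a box is lifted, tipped, or shifted by more than 25 mm (distance of any of widebox, slimbox from where it was at the start of the episode above 0.025 m or height (world z) of any of widebox, slimbox above 0.01 m or angle between any of widebox, slimbox's own z axis and vertical above 0.15 rad).
It fails at once if a bystander is lifted, or shifted by more than 30 mm, or the capacitor is knocked over (distance of any of capacitor, transformer, heatsink, screwdriver from where it was at the start of the episode above 0.03 m or height (world z) of any of capacitor, transformer, heatsink, screwdriver above 0.012 m or angle between capacitor's own z axis and vertical above 0.5 rad).
It also fails if it takes over 42 s, if anything falls off the work surface, if the arm or the gripper's body presses on something with over 40 N, if the wrist force passes 120 N, or if a joint passes its speed limit or range.

## Working session

There is one attempt and no reset: what is moved stays moved. The work goes in short steps, Python scripts to look and compute and a tool call to move; the robot and the scene stay as the last step left them, time stands still between calls to the robot, and variables do not carry over. Pictures are saved under pics/ and viewed, about 8 in all and at most 12, crops included, and the job is handed in when it is done.

Besides the shell and the picture viewer there is one more tool, called after ">>>" by a JSON object that holds its "name" and its "arguments". send_rows: Moves the arm, as the interface text tells. Its arguments: {"type":"object","properties":{"series":{"type":"array"},"newtons":{"type":"number"}},"required":["series"]}

```bash
mkdir -p pics
python3 - <<'E'
from workcell import *
import cv2,numpy as np
s=get_state();print(s)
for c in ("top","side"):
    im=read_camera(c);cv2.imwrite(f"pics/{c}0.png",im)
    i=camera_info(c);print(c,i)
    for n in ("widebox","slimbox","wide_press","widelid","capacitor","transformer","heatsink","screwdriver"):
        for d in silhouettes(c,n)[:4]:
            ys,xs=np.nonzero(d["pixels"]);print(n,round(d["p"],2),d["box"],xs.mean().round(1),ys.mean().round(1))
E
```

```text
{'clock': 0.0, 'joint_pos': array([-1.26961041e+00,  3.13983489e-01,  4.49729759e-02,  1.30357061e+00,
       -3.49147880e-05,  1.43118746e+00]), 'qvel': array([-0.00122175, -0.000333  , -0.00115774, -0.00016547, -0.00105068,
        0.00052029]), 'tau': array([ 1.31226356e-03, -4.80631256e+01,  2.98530471e+01,  1.93077052e-02,
        1.33823496e-04, -1.21740919e-05]), 'tcp_pos': array([ 0.24515514, -0.51956352,  0.23041602]), 'orientation': array([-8.88080910e-04,  9.75810257e-01,  2.18617349e-01, -8.94177583e-05]), 'wrist_force': array([ 0.28792476, -0.17522744,  1.0253406 ]), 'ft_torque': array([ 0.00904527,  0.01242629, -0.01367262]), 'finger_gap': 0.08523387287776603}
top {'K': array([[460.35227206,   0.        , 254.07654346],
       [  0.        , 460.35227206, 190.0036702 ],
       [  0.        ,   0.        ,   1.        ]]), 'xyz': array([0.26845458, 0.07254636, 1.48657605]), 'attitude': array([-0.06255321,  0.70842786, -0.70060863,  0.05800526])}
widebox 0.86 [324.0, 166.3, 51.8, 56.1] 350.8 196.3
widebox 0.66 [329.3, 167.5, 39.9, 39.1] 348.1 188.5
slimbox 0.83 [213.4, 21
[... 678 characters left out ...]
    [  0.        , 446.31727913, 190.11594114],
       [  0.        ,   0.        ,   1.        ]]), 'xyz': array([-0.0833505 ,  1.28216723,  0.85354065]), 'attitude': array([ 0.1113582 , -0.2049446 ,  0.84151557, -0.48728698])}
widebox 0.87 [277.1, 157.0, 39.2, 25.6] 294.2 171.1
slimbox 0.79 [157.9, 263.2, 59.2, 52.9] 187.6 289.6
slimbox 0.77 [199.1, 195.3, 50.2, 34.4] 223.9 210.2
slimbox 0.63 [174.0, 215.2, 19.2, 38.5] 181.9 234.8
slimbox 0.56 [270.4, 201.4, 27.5, 40.7] 286.7 222.6
wide_press 0.62 [301.6, 164.4, 12.8, 9.0] 306.6 167.7
widelid 0.76 [280.9, 156.7, 19.8, 16.6] 289.2 165.0
capacitor 0.42 [260.5, 187.2, 8.3, 10.0] 264.0 193.4
heatsink 0.93 [256.4, 265.6, 32.2, 20.6] 272.4 275.5
```

View pics/top0.png

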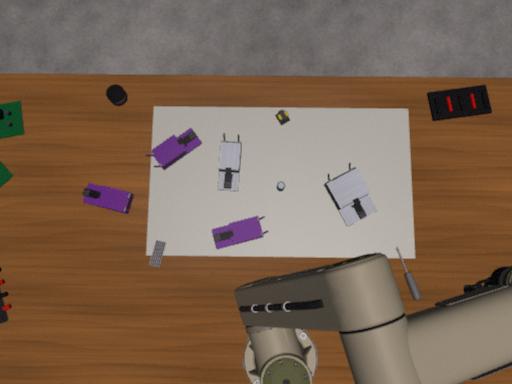

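View pics/side0.png

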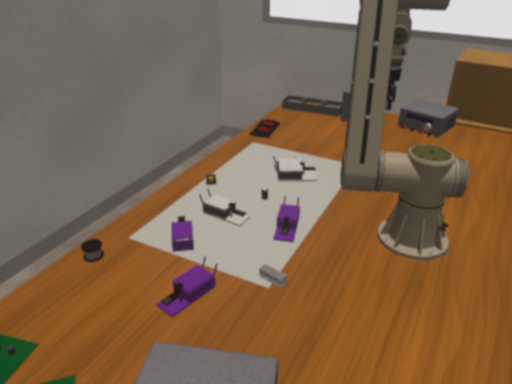

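```bash
cat > h.py <<'E'
from workcell import *
import cv2,numpy as np
from scipy.spatial.transform import Rotation as R
from scipy.optimize import minimize
def rot(q): return R.from_quat(np.r_[q[1:],q[0]]).as_matrix()
def proj(P,i,fish=False):
    p=(np.atleast_2d(P)-i["xyz"])@rot(i["attitude"]); K=i["K"]
    if fish:
        r=np.hypot(p[:,0],p[:,1]); th=np.arctan2(r,p[:,2]); d=p[:,:2]/np.maximum(r,1e-9)[:,None]*th[:,None]
    else: d=p[:,:2]/p[:,2:]
    return np.c_[d[:,0]*K[0,0]+K[0,2],d[:,1]*K[1,1]+K[1,2]]
def b2w(P,pose):
    x,y,a=pose; P=np.atleast_2d(P)/1000.
    return np.c_[P[:,0]*np.cos(a)-P[:,1]*np.sin(a)+x,P[:,0]*np.sin(a)+P[:,1]*np.cos(a)+y,P[:,2]]
def cub(x0,x1,w,z0,z1): return np.array([[x,y,z] for x in(x0,x1) for y in(-w/2,w/2) for z in(z0,z1)],float)
PARTS=[cub(-80,75,110,0,8),cub(-20,75,110,0,40),cub(-20,70,110,42,48),cub(-33,-15,18,8,54.5),cub(-78,-33,24,28,31)]
LID=[PARTS[2]]
def render(pose,i,parts,fish=False,S=8):
    m=np.zeros((384*1,512*1),np.uint8)
    for p in parts:
        uv=proj(b2w(p,pose),i,fish)
        h=cv2.convexHull(uv.astype(np.float32))
        cv2.fillConvexPoly(m,np.round(h*256).astype(np.int32),1,shift=8)
    return m
def fit(obs,pose):
    # obs: list of (mask,info,parts,fish)
    def c(v):
        s=0
        for m,i,pt,f in obs:
            r=cv2.GaussianBlur(render(v,i,pt,f).astype(np.float32),(0,0),1.0); g=cv2.GaussianBlur(m.astype(np.float32),(0,0),1.0)
            s+=np.abs(r-g).sum()/g.sum()
        return s
    best=None
    for da in (-.2,0,.2):
        x0=np.array(pose)+[0,0,da]
        o=minimize(c,x0,method="Nelder-Mead",options=dict(initial_simplex=[x0,x0+[.02,0,0],x0+[0,.02,0],x0+[0,0,.15]],xatol=1e-4,fatol=1e-4))
        if best is None or o.fun<best.fun: best=o
    return best.x,best.fun
E
cat > a.py <<'E'
from h import *
im=read_camera("top");it=camera_info("top")
mt=silhouettes("top","widebox")[0]["pixels"];ml=silhouettes("top","widelid")[0]["pixels"]
ims=read_camera("side");is_=camera_info("side");ms=silhouettes("side","widebox")[0]["pixels"]
# start: pixel centre at z=.03
C=rot(it["attitude"])@[(349-254)/460.35,(192-190)/460.35,1];t=(.03-it["xyz"][2])/C[2];g=it["xyz"]+t*C;print(g)
for name,obs in (("top",[(mt,it,PARTS,0)]),("lid",[(ml,it,LID,0)]),("side",[(ms,is_,PARTS,0)]),("all",[(mt,it,PARTS,0),(ms,is_,PARTS,0)])):
    p,f=fit(obs,[g[0],g[1],.42]);print(name,p.round(4),round(f,3))
def crop(im,i,b,s=8):
    x,y,w,h=b;c=cv2.resize(im[y:y+h,x:x+w],None,fx=s,fy=s,interpolation=cv2.INTER_CUBIC)
    for P in PARTS[:3]:
        h_=cv2.convexHull(proj(b2w(P,p),i).astype(np.float32))[:,0]
        cv2.polylines(c,[((h_-[x,y]+.5)*s).astype(np.int32)],True,(0,255,0),1)
    q=(proj(b2w([[-66,0,31]],p),i)[0]-[x,y]+.5)*s;cv2.circle(c,tuple(int(v) for v in q),4,(0,0,255),-1)
    return c
a=crop(im,it,(310,155,75,75),6);b=crop(ims,is_,(262,145,65,50),6)
o=np.zeros((450,840,3),np.uint8);o[:450,:450]=a;o[:300,450:840]=b;cv2.imwrite("pics/fit.png",o[:,:800])
np.save("pose.npy",p)
# other things, top pixel->world
for n,z in (("capacitor",.04),("transformer",.03),("heatsink",.02),("screwdriver",.013),("slimbox",.03)):
    for d in silhouettes("top",n)[:4]:
        ys,xs=np.nonzero(d["pixels"]);C=rot(it["attitude"])@[(xs.mean()-it["K"][0,2])/460.35,(ys.mean()-it["K"][1,2])/460.35,1]
        print(n,round(d["p"],2),(it["xyz"]+(z-it["xyz"][2])/C[2]*C).round(3))
E
python3 a.py
```

```text
[ 0.51621786 -0.22110014  0.03      ]
top [ 0.5019 -0.2273  0.5238] 0.068
lid [ 0.5043 -0.2293  0.4776] 0.134
side [ 0.5054 -0.219   0.4997] 0.08
all [ 0.5043 -0.226   0.5099] 0.191
heatsink 0.83 [0.313 0.386 0.02 ]
heatsink 0.6 [ 0.236 -0.409  0.02 ]
heatsink 0.48 [0.634 0.164 0.02 ]
screwdriver 0.68 [ 0.226 -0.415  0.013]
slimbox 0.96 [0.6   0.164 0.03 ]
slimbox 0.84 [0.655 0.341 0.03 ]
slimbox 0.76 [0.383 0.132 0.03 ]
slimbox 0.75 [0.488 0.551 0.03 ]
```

View pics/fit.png

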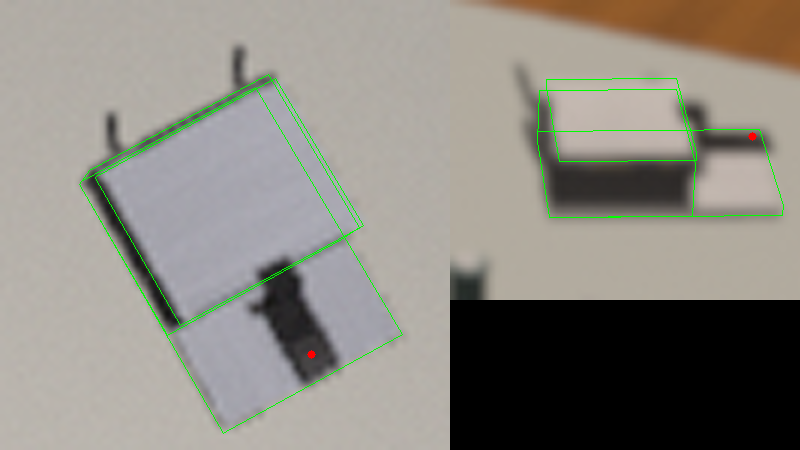

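The wide box is the grey one at top pixel (350,196). It is the only one with a lid about 110 mm wide. The slim grey box is at (229,165), and the purple look-alikes are at (238,232), (175,149) and (108,198). The fitted outline matches the crop, with the press point landing on the ribbed tab. I'll move above the tab with the gripper shut.

>>> {"name": "send_rows", "arguments": {"series": [4,-2,0,0,0,-4,0,7.5,-4,0,0,0,-4,0,11,-6,0,0,0,-4,0,14.5,-7.5,0,0,0,-4,0,18,-9.5,0,0,0,-4,0,21.5,-11,0,0,0,-4,0,25,-13,2,0,0,-4,0,28,-14.5,4,0,0,-4,0,29.2,-15,8,0,0,-4,0,29.2,-15,11,0,0,-4,0]}}

```text
clock: 2.23
tcp_pos: [0.4474, -0.2572, 0.1203]
orientation: [0.001, 0.967, 0.255, 0.001]
wrist_force: [-0.9, 0.1, -0.8]
finger_gap: -0.0
```

```bash
cat > w.py <<'E'
from h import *
import sys
s=get_state();i=camera_info("wrist");im=read_camera("wrist")
p=np.load("pose.npy");print(p)
print(s["clock"],s["tcp_pos"].round(4),s["wrist_force"].round(2),s["finger_gap"])
Rt=rot(s["orientation"]);print("toolx yaw",np.arctan2(Rt[1,0],Rt[0,0]),"toolz",Rt[:,2].round(3))
c,sn=np.cos(p[2]),np.sin(p[2]);d=s["tcp_pos"][:2]-p[:2];print("tcp in box mm",1000*np.array([c*d[0]+sn*d[1],-sn*d[0]+c*d[1],s["tcp_pos"][2]]))
try:
    o=silhouettes("wrist","widelid")+silhouettes("wrist","widebox")
    for q in o: print(q["p"],q["box"])
except Exception as e: print(e)
S=1.5;big=cv2.resize(im,None,fx=S,fy=S,interpolation=cv2.INTER_CUBIC)
for P in PARTS:
    h_=cv2.convexHull(proj(b2w(P,p),i,True).astype(np.float32))[:,0]
    cv2.polylines(big,[((h_+.5)*S).astype(np.int32)],True,(0,255,0),1)
q=(proj(b2w([[-66,0,31]],p),i,True)[0]+.5)*S;cv2.circle(big,tuple(int(v) for v in q),4,(0,0,255),-1)
cv2.imwrite(sys.argv[1],big)
E
python3 w.py pics/w1.png
```

```text
[ 0.50430503 -0.22596249  0.50992839]
2.2333 [ 0.4474 -0.2572  0.1203] [-0.88  0.06 -0.84] -4.5343091103061214e-05
toolx yaw 0.5153668150767744 toolz [ 0.002 -0.001 -1.   ]
tcp in box mm [-64.86832912   0.52321785 120.33677849]
0.77 [175.0, 21.0, 158.4, 125.9]
0.59 [236.9, 137.0, 26.0, 72.1]
0.65 [176.1, 0.0, 154.8, 210.9]
```

View pics/w1.png

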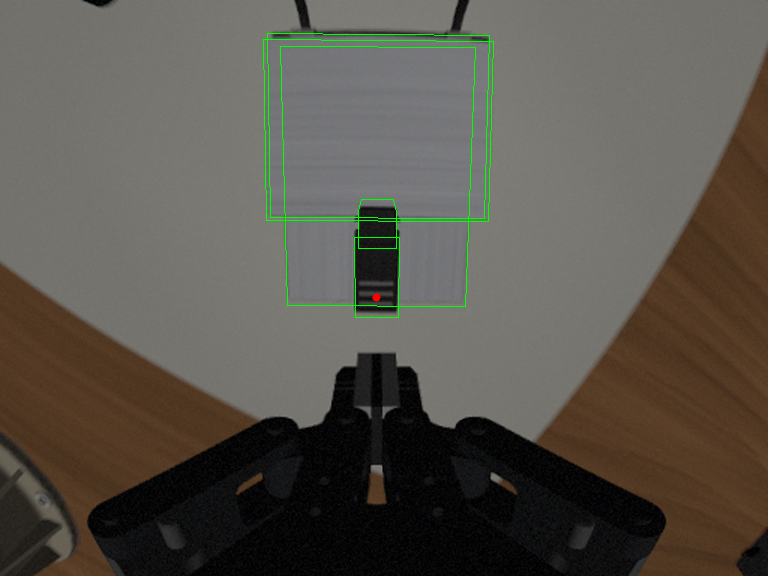

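The wrist view agrees with the fit. The ribs sit at about (377,290), within 2–3 mm of the predicted point. Now I'll press.

>>> {"name": "send_rows", "arguments": {"series": [-0.2,0,3,0,0,0,0,-0.2,0,6,0,0,0,0,-0.2,0,7.8,0,0,0,0,-0.2,0,8.6,0,0,0,0,-0.2,0,9.2,0,0,0,0,-0.2,0,9.6,0,0,0,0,-0.2,0,9.9,0,0,0,0,-0.2,0,9.9,0,0,0,0,-0.2,0,9.9,0,0,0,0,-0.2,0,9.9,0,0,0,0]}}

```text
clock: 3.22
tcp_pos: [0.4444, -0.262, 0.0235]
orientation: [0.001, 0.968, 0.252, 0.0]
wrist_force: [-2.7, -2.2, 2.6]
finger_gap: -0.0005
```

```bash
python3 w.py pics/w2.png
```

```text
[ 0.50430503 -0.22596249  0.50992839]
3.2167 [ 0.4444 -0.262   0.0235] [-2.7  -2.21  2.61] -0.00048000492969486853
toolx yaw 0.5101682650515812 toolz [ 0.001 -0.002 -1.   ]
tcp in box mm [-69.8935289   -2.17527099  23.46026226]
0.66 [51.0, 1.4, 388.8, 158.3]
0.28 [55.6, 2.0, 382.8, 162.2]
```

View pics/w2.png

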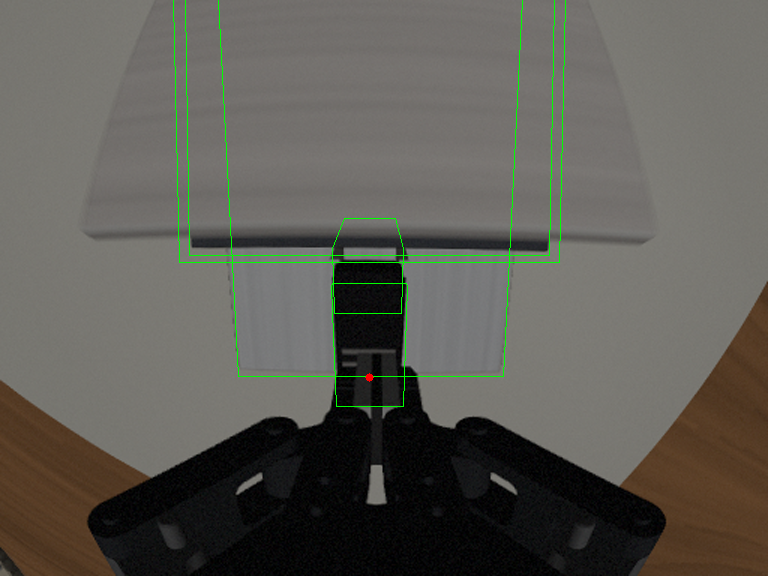

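The lid has sprung up: it now looks enlarged, with its edge at row 235 and the dark opening below it. I'll release the tab by going up to tip z≈92 mm, then move forward to meet the lid edge.

>>> {"name": "send_rows", "arguments": {"series": [-0.5,0,-1.5,0,0,0,0,-0.5,-0.2,-4,0,0,0,0,-0.5,-0.2,-6.9,0,0,0,0,-0.5,-0.2,-6.9,0,0,0,0,1.5,-0.2,-6.9,0,0,0,0,3.5,-0.2,-6.9,0,0,0,0,5,-0.2,-6.9,0,0,0,0,5.5,-0.2,-6.9,0,0,0,0,5.5,-0.2,-6.9,0,0,0,0]}}

```text
clock: 4.12
tcp_pos: [0.4915, -0.231, 0.0908]
orientation: [-0.001, 0.967, 0.254, 0.0]
wrist_force: [-0.7, -0.3, 0.2]
finger_gap: -0.0003
```

```bash
python3 w.py pics/w3.png
python3 - <<'E'
from h import *
im=read_camera("side");cv2.imwrite("pics/s3.png",np.hstack([cv2.resize(im[110:210,240:340],None,fx=5,fy=5,interpolation=cv2.INTER_CUBIC)]))
E
```

```text
[ 0.50430503 -0.22596249  0.50992839]
4.1167 [ 0.4915 -0.231   0.0908] [-0.66 -0.25  0.24] -0.00028001042334518066
toolx yaw 0.5128924352905035 toolz [ 0.     0.001 -1.   ]
tcp in box mm [-13.64024699   1.86234188  90.79058105]
0.87 [138.5, 84.9, 237.8, 135.8]
0.85 [138.0, 51.4, 235.4, 214.3]
```

View pics/s3.png

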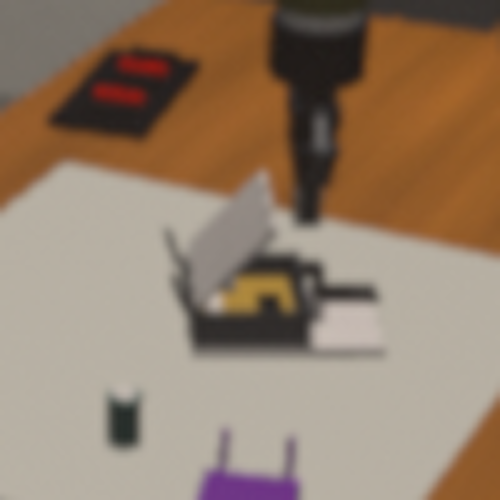

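The side view shows the lid up at about 0.85 rad, the tab sprung back, and the finger in front of the lid edge with its tip below it. Next I'll push forward.

>>> {"name": "send_rows", "arguments": {"series": [1,0,0,0,0,0,0,2,0,0,0,0,0,0,3,0,0,0,0,0,0,4,0,0,0,0,0,0,5,0,0,0,0,0,0,5.8,0,0,0,0,0,0,6.5,0,0,0,0,0,0,7.2,0,0,0,0,0,0,7.8,0,0,0,0,0,0,8.3,0,0,0,0,0,0]}}

```text
clock: 5.15
tcp_pos: [0.5643, -0.191, 0.0915]
orientation: [0.0, 0.967, 0.253, 0.0]
wrist_force: [-0.3, -0.7, 0.5]
finger_gap: -0.0003
```

>>> {"name": "send_rows", "arguments": {"series": [0.3,0,0,0,0,0,0,0.5,0,0,0,0,0,0,0.5,0,0,0,0,0,0,0.5,0,0,0,0,0,0,0.5,0,0,0,0,0,0,0.5,0,0,0,0,0,0]}}

```text
clock: 5.65
tcp_pos: [0.5672, -0.1893, 0.0912]
orientation: [-0.0, 0.968, 0.252, -0.0]
wrist_force: [-0.0, 0.0, -0.6]
finger_gap: -0.0002
```

```bash
python3 w.py pics/w4.png
python3 - <<'E'
from h import *
im=read_camera("side");cv2.imwrite("pics/s4.png",cv2.resize(im[110:210,240:340],None,fx=5,fy=5,interpolation=cv2.INTER_CUBIC))
E
```

```text
[ 0.50430503 -0.22596249  0.50992839]
5.65 [ 0.5672 -0.1893  0.0912] [-0.02  0.02 -0.62] -0.00023049088613988483
toolx yaw 0.5102295163157095 toolz [-0.  0. -1.]
tcp in box mm [72.74660563  1.2776469  91.18655283]
0.92 [129.4, 207.8, 254.6, 29.4]
0.9 [128.0, 191.1, 257.3, 145.5]
```

View pics/s4.png

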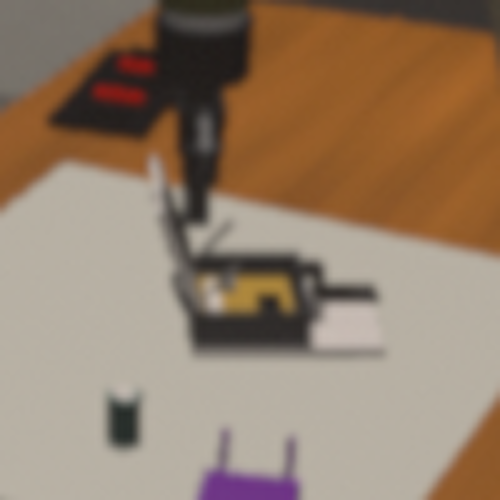

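The lid leans back on its stop and the wrist force is near zero. I'll retreat backwards and up.

>>> {"name": "send_rows", "arguments": {"series": [-1.5,0,0,0,0,0,0,-4,0,0,0,0,0,0,-7,0,-1,0,0,0,0,-10,0,-3,0,0,0,0,-12,0,-6,0,0,0,0,-14,0,-9,0,0,0,0,-16,0,-12,0,0,0,0,-16,0,-12,0,0,0,0,-16,0,-12,0,0,0,0,-16,0,-12,0,0,0,0]}}

```text
clock: 6.68
tcp_pos: [0.4278, -0.2674, 0.2111]
orientation: [0.0, 0.968, 0.252, 0.0]
wrist_force: [-0.1, 0.8, -0.7]
finger_gap: -0.0004
```

```bash
python3 w.py pics/w5.png|head -2
python3 - <<'E'
from h import *
im=read_camera("side");a=cv2.resize(im[140:270,160:320],None,fx=3,fy=3,interpolation=cv2.INTER_CUBIC)
w=cv2.imread("pics/w5.png");w=cv2.resize(w,(520,390));a=cv2.resize(a,(480,390))
cv2.imwrite("pics/s5.png",cv2.resize(np.hstack([a,w]),(800,312)))
E
```

```text
[ 0.50430503 -0.22596249  0.50992839]
6.6833 [ 0.4278 -0.2674  0.2111] [-0.11  0.8  -0.71] -0.0003764380598235797
```

View pics/s5.png

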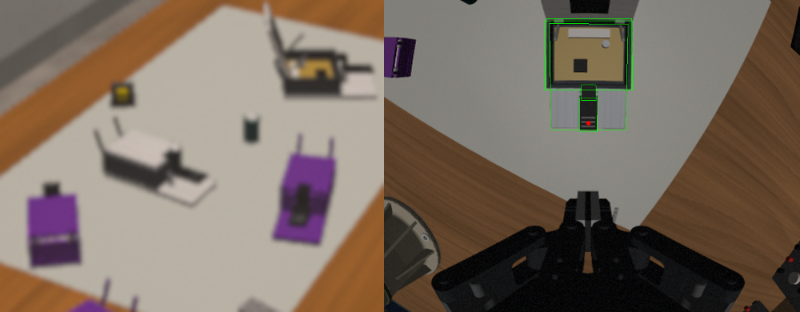

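The lid rests fully open and the tab is back up. The box still matches its original outline, the slim box is shut, and the capacitor and transformer are standing. I'll hand in.

```bash
python3 -c "
from workcell import *
print(hand_in())"
```

```text
the job is handed in; nothing more can be done
None
```

The wide box is open and the job is handed in, with no verdict reported. I pressed its tab with the shut fingertips until the lid popped up, pushed the lid over backwards, and pulled the arm clear by 6.7 s.

**Last checks (side and wrist pictures):**
- **Wide box:** the lid leans back on its stop with the arm away from it. The tab has sprung back, and the box still lines up with the outline fitted before the first move.
- **Surroundings:** the slim box is shut, and the capacitor and transformer are standing. I did not check the heatsink and screwdriver at the end, but the arm worked only around the wide box.
- **Forces:** about 4.6 N at the wrist with the tab held down. The other readings, taken at the end of each move, were below about 1.3 N.

**Disagreements and gaps:**
- The camera fits of the box position differed by up to about 10 mm between views. The close wrist view was within about 3 mm of the combined fit, so I used that.
- The network also found no transformer in the side view, and in my second top-view pass it missed both the capacitor and the transformer. I judged those two by eye.

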